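Seat the steel bench block in its holder board

ROBOT

A 6-joint arm with a two-finger parallel gripper is mounted at the origin on a cart in front of the work surface, level with it; the furniture and walls round the work are solid. World frame = base frame: x ahead of the robot, y to its left, z up, the work surface at z = 0. Lengths are in m, angles in rad, forces in N, time in s.
With the tool pointing down it reaches from about 0.35 to 0.975 m from the base axis. Payload 4.9 kg.
Tool frame: the origin (TCP) lies at the very end of the fingers, on their centre line; the grasp point (between the pads) lies 19 mm behind it (ctrl.grasp_offset is the distance from the TCP to the grasp point, in m); z points along the fingers, y is the line along which they close (so a half turn about z gives the same grasp; the last joint's range is limited). The gripper opens to 85 mm and grips with 20 to 120 N. Pads are 22 mm wide; open, the fingers measure 114 mm over their backs; the gripper's body (76 mm by 85 mm) begins 54 mm behind the grasp point. The pads swing forward as they close: fully open they stand 13 mm farther back than shut.
Start: joints at [1.062, 0.053, 1.613, -0, 1.476, -0.119], TCP at [0.237, 0.578, 0.231] pointing down, gripper open.
Joint ranges: [-3.01, 3.01], [-1.01, 2.22], [0.06, 2.58], [-1.02, 4.17], [0.09, 2.62], [-3.14, 3.14]. Speed limits (rad/s): [2.57, 2.57, 3.14, 3.14, 3.14, 3.14].

INTERFACE

Orientations are given as a rotation vector (axis times angle).
In Python, from station import ctrl, optics gives the robot as it stands.
- The arm moves only by the shell command python3 -m handwheel 'ROWS' [OPENING] [FORCE]. ROWS is JSON, a list of rows, each an object of numbers: "tx", "ty", "tz": the shift along the tool's x, y, z in mm; "roll": the turn about the tool's z in rad. A call has 1 to 12 rows; each row shifts and turns the commanded pose from where the row before left it, along the tool's axes as they then stand; what a row does not reach is not made up. A row lasts 1/12 s, in which the tool goes at most 41.7 mm and 7.16 degrees, less where a joint would pass 70% of its speed; a pose out of reach is approached as far as the arm can. A call with a gripper value outside its range is refused whole. OPENING is the finger opening in mm, from 0 to 85.4, set as the call begins (- or left out, the last holds). The fingers move at their own pace and stop on an object; FORCE is the grip in N (left out, the last holds). Time passes only in rows, so rows that do not move let the fingers close. It gives the time, the measured TCP pose, the force, the opening and the grip force at its end, in the units of the state.
- ctrl.get_obs(): the state, without advancing time (a new reading comes with each control period).
- optics.get_image(name): name is "scene" or "top" or "wrist"; returns (picture, depth): 480x640x3 uint8, red, green, blue; 480x640 float32, m along the optical axis (not along the pixel's ray), 0 where there is no reading.
- optics.camera_params(name): a dict with "mtx" (3x3 intrinsics, pixels), "k1" (the pictures are not rectified: a ray, as slopes to the right and down, at radius r is drawn at 1 + k1 r^2 times it, then the intrinsics apply), "extrinsics" (4x4, takes a point from camera to world coordinates); the wrist camera has in their place "tool_from_camera" (4x4, takes a point from camera to tool coordinates, whose origin is the TCP and whose axes are the flange's). Camera axes: x right, y down, z forward; pixel columns grow to the right and rows downward; lengths in m; the calibration is good to about 2 mm. A picture is of the moment at which its call begins: read the wrist's pose just before it. camera_params takes no time and is no camera call.
- ctrl.finish_job(): hands the job in; it is judged then, once.
The state is a dict: "t": time; "q": joint angles; "dq": joint speeds; "effort": joint torques, N m; "tool_pos": TCP position; "tool_rot": TCP orientation; "contact_force": force on the tool from outside, world axes, zero at the start; "wrist_torque": the same for the moment, N m; "opening": finger opening in m; "grip_force": force on a finger pad.
Only numpy, scipy, OpenCV 4.12 (cv2) and the standard library are available. Lean on these libraries where they do the work, as an engineer would, in place of code of your own. Each camera call takes 0.05 s, during which the arm holds its last target. There are 200 camera calls.

TASK

Slide the square steel bench block along the deck of its wooden holder board, between the fences, into the recess at the far end, without lifting it off the board. It hangs up on two spring catches there: press it down past them until it sits fully home, level and flush with the deck, then let go. Leave the marker pen and the round tin beside the board where they are.

Things in the scene. Friction and masses are not known exactly. Their poses are not given: they have to be found in the camera images.
- holder: light wooden holder board fixed to the bench, 270 x 130 x 26 mm. Origin at bench height on its centre line; local +x runs along the board towards the recess, +y to the left seen that way, z up. The board spans local x -150 to +120 mm, y -65 to +65 mm. Its flat deck, on which the block slides, is at z = 26 mm
- recess (a point): centre of the recess floor, at local (66, 0, 7) mm of the holder, same axes. The recess is open at the top, 72 mm along x (holder x +30 to +102 mm) by 70 mm across, 19 mm deep below the deck
- bench_block: plain square steel block, 66 x 66 x 19 mm, about 0.6 kg. Origin in the centre of its underside, z up. Starts flat on the deck at the end away from the recess, sides within 0.1 rad of the board's, up to 4 mm off the centre line. Pushed across until it meets the recess's far wall it tips far edge down; its near edge stays up on the catches, its top there 14 to 19 mm above the deck
- marker: white marker pen with a black cap, 132 mm long, 14 mm thick, lying on the bench beside the board; origin in the middle of its underside
- solder_tin: round flat tin with a green lid, 63 mm across, 19 mm high, on the bench beyond the recess end of the board; origin in the centre of its underside
- fences (a point): point on the deck midway between the two dark steel fences, at local (-20, 0, 26) mm of the holder, same axes. The fences are 8 mm high, 8 mm thick. From here they run parallel, 70 mm apart inside, to holder x +90 mm, along both sides of the recess; from here back 45 mm they flare to a mouth about 93 mm wide
- catches (a point): midway between the two spring catches, at local (50, 0, 15) mm of the holder, same axes: sprung steel balls 20 mm across, one in each long side wall of the recess, sticking out about 4 mm. They hold the block up and give way together to about 5 to 12 N pressed down on the near half of the block; if only one gives way, press on the side that is still up

How it is judged:
At the end, for the whole second after the job is handed in: the block rests in the recess, its centre within 5 mm of the recess centre, its underside within 2.5 mm of the recess floor (so its top is flush with the deck), level within 0.05 rad, and at rest (horizontal distance between bench_block and recess below 0.005 m and z of bench_block in the frame of recess below 0.0025 m and angle between bench_block's own z axis and vertical below 0.05 rad and linear speed of bench_block below 0.01 m/s); the robot touches nothing.
It fails at once if the block is lifted off the board (its underside's centre more than 15 mm above the deck) (z of bench_block in the frame of holder above 0.041 m).
It fails at once if the marker pen or the tin is moved by more than 30 mm (distance of any of marker, solder_tin from where it was at the start of the episode above 0.03 m).
It also fails if it takes over 54 s, if anything falls off the work surface, if the arm or the gripper's body presses on something with over 40 N, if the wrist force passes 120 N, or if a joint passes its speed limit or range.

## Working session

There is one attempt and no reset: what is moved stays moved. The work goes in short steps, Python scripts to look and compute and a shell command to move; the robot and the scene stay as the last step left them, time stands still between calls to the robot, and variables do not carry over. Pictures are saved under pics/ and viewed, at most 10 in all, crops included, and the job is handed in when it is done.

```bash
mkdir -p pics; ls; python3 - <<'E'
from station import ctrl, optics
import cv2,numpy as np
o=ctrl.get_obs();print(o['t'],o['tool_pos'],o['tool_rot'],o['opening'],ctrl.grasp_offset)
for n in ("scene","top"):
    p,d=optics.get_image(n);cv2.imwrite(f'pics/{n}0.png',p[:,:,::-1]);np.save(f'pics/{n}0.npy',d)
    c=optics.camera_params(n);print(n,c)
print(optics.camera_params("wrist"))
E
```

```text
pics
0.0 [0.23720488 0.5775583  0.23005932] [-0.60835682 -3.08146887  0.00308896] 0.08561473581537205 0.0187
scene {'mtx': array([[483.99630905,   0.        , 326.83862703],
       [  0.        , 483.99630905, 238.38109179],
       [  0.        ,   0.        ,   1.        ]]), 'k1': -0.13495961110473706, 'extrinsics': array([[-6.13573185e-01, -6.08421790e-01,  5.03339719e-01,
         1.42790599e-01],
       [-7.89637800e-01,  4.72517259e-01, -3.91407186e-01,
        -1.52074818e-02],
       [ 3.03955959e-04, -6.37613022e-01, -7.70356763e-01,
         7.15074968e-01],
       [ 0.00000000e+00,  0.00000000e+00,  0.00000000e+00,
         1.00000000e+00]])}
top {'mtx': array([[571.51181244,   0.        , 321.87703556],
       [  0.        , 571.51181244, 244.73149166],
       [  0.        ,   0.        ,   1.        ]]), 'k1': -0.08979915232180875, 'extrinsics': array([[ 4.81016877e-05, -9.77620900e-01,  2.10374364e-01,
         4.02497239e-01],
       [-9.99989343e-01, -1.01819598e-03, -4.50296548e-03,
        -3.54716599e-01],
       [ 4.61639549e-03, -2.10371905e-01, -9.77610531e-01,
         8.85357617e-01],
       [ 0.00000000e+00,  0.00000000e+00,  0.00000000e+00,
         1.00000000e+00]])}
{'mtx': array([[386.53092098,   0.        , 321.86623882],
       [  0.        , 386.53092098, 238.22588369],
       [  0.        ,   0.        ,   1.        ]]), 'k1': -0.05675709302493201, 'tool_from_camera': array([[ 8.02955882e-04, -9.63849287e-01, -2.66446819e-01,
         6.64679622e-02],
       [ 9.99999669e-01,  8.08264978e-04,  8.97364584e-05,
        -8.51324994e-04],
       [ 1.28867211e-04, -2.66446803e-01,  9.63849617e-01,
        -1.42720117e-01],
       [ 0.00000000e+00,  0.00000000e+00,  0.00000000e+00,
         1.00000000e+00]])}
```

View pics/top0.png

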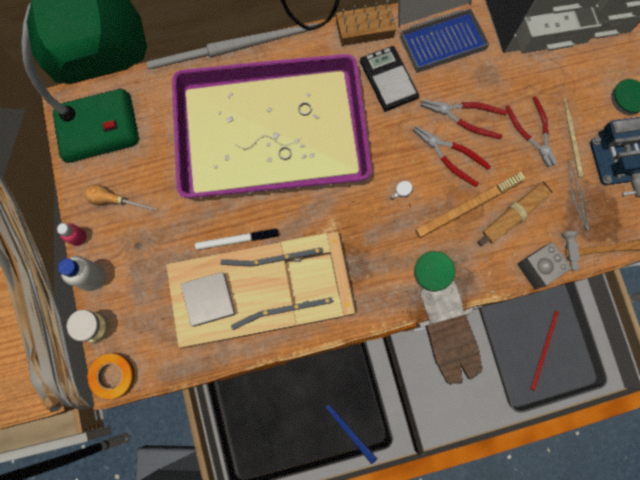

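View pics/scene0.png

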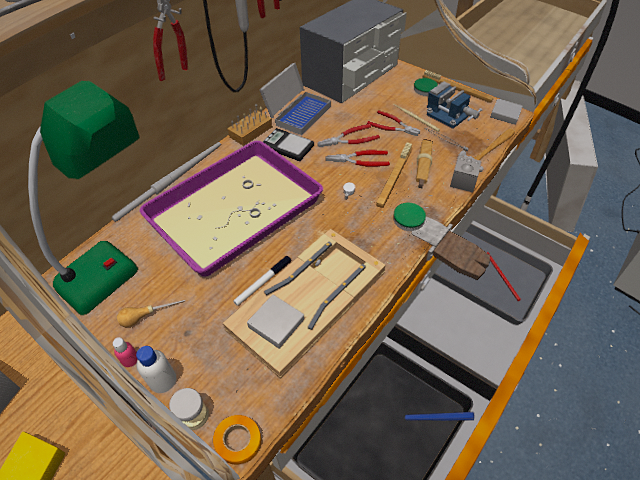

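The top view shows the board at about (167–355, 233–347), the block at (208,298) on its left end and the recess at (313,280). The marker lies above the board at (237,240) and the tin is at (435,271), so holder +x points to the right (about world −y). The scene view agrees: block at (276,318), recess at (345,262).

```bash
cat > h.py <<'E'
import cv2,numpy as np
from station import ctrl,optics
def rays(n,px):
    c=optics.camera_params(n);u=cv2.undistortPoints(np.float64(px).reshape(-1,1,2),c['mtx'],np.array([c['k1'],0,0,0.]))[:,0]
    E=c['extrinsics'] if 'extrinsics' in c else wristE(c)
    return E[:3,3],np.c_[u,np.ones(len(u))]@E[:3,:3].T
def wristE(c):
    o=ctrl.get_obs();T=np.eye(4);T[:3,:3]=cv2.Rodrigues(np.float64(o['tool_rot']))[0];T[:3,3]=o['tool_pos'];return T@c['tool_from_camera']
def onplane(n,px,z):
    o,d=rays(n,px);return o+d*((z-o[2])/d[:,2])[:,None]
def tri(n1,p1,n2,p2):
    o1,d1=rays(n1,p1);o2,d2=rays(n2,p2);out=[]
    for a,b in zip(d1,d2):
        s=np.linalg.lstsq(np.c_[a,-b],o2-o1,rcond=None)[0];A=o1+s[0]*a;B=o2+s[1]*b;out.append(np.r_[(A+B)/2,np.linalg.norm(A-B)])
    return np.array(out)
def quad(m):
    c=max(cv2.findContours(m,cv2.RETR_EXTERNAL,cv2.CHAIN_APPROX_NONE)[0],key=cv2.contourArea)
    h=cv2.convexHull(c)
    for e in np.linspace(.01,.12,60):
        a=cv2.approxPolyDP(h,e*cv2.arcLength(h,True),True)
        if len(a)<=4:break
    a=a[:,0].astype(float);n=len(a);L=[]   # refine: line fit per side
    pts=c[:,0].astype(float)
    for i in range(n):
        p,q=a[i],a[(i+1)%n];t=(q-p)/np.linalg.norm(q-p);s=(pts-p)@t;dd=abs((pts-p)@np.array([-t[1],t[0]]))
        k=pts[(dd<3)&(s>.1*np.linalg.norm(q-p))&(s<.9*np.linalg.norm(q-p))]
        v=cv2.fitLine(k.astype(np.float32),cv2.DIST_HUBER,0,.01,.01).ravel();L.append(np.cross([*v[2:],1],[*(v[2:]+v[:2]),1]))
    r=[np.cross(L[i-1],L[i]) for i in range(n)];return np.array([x[:2]/x[2] for x in r])
E
python3 - <<'E'
from h import *
for n,pts in (("top",[(208,298),(258,290),(180,330),(313,280),(347,275),(150,300),(260,360),(150,220)]),("scene",[(276,315),(312,275),(285,355),(345,262),(365,270),(278,341),(240,260),(380,320),(220,345)])):
    p=cv2.imread(f'pics/{n}0.png');h=cv2.cvtColor(p,cv2.COLOR_BGR2HSV);g=cv2.blur(h,(5,5))
    print(n,[tuple(map(int,g[y,x])) for x,y in pts])
E
```

```text
top [(19, 22, 186), (20, 103, 208), (22, 96, 208), (23, 94, 208), (14, 108, 140), (13, 113, 155), (14, 146, 168), (13, 144, 168)]
scene [(13, 13, 183), (19, 92, 211), (19, 91, 210), (20, 85, 211), (23, 86, 187), (12, 12, 176), (13, 100, 157), (13, 176, 80), (13, 93, 160)]
```

```bash
python3 - <<'E'
from h import *
Q={}
for n,roi in (("top",(160,225,365,355)),("scene",(215,225,395,375))):
    p=cv2.imread(f'pics/{n}0.png');h=cv2.cvtColor(cv2.GaussianBlur(p,(3,3),0),cv2.COLOR_BGR2HSV)
    R=np.zeros(h.shape[:2],np.uint8);x0,y0,x1,y1=roi;R[y0:y1,x0:x1]=255
    b=cv2.inRange(h,(0,0,165),(180,55,255))&R
    d=cv2.inRange(h,(16,60,165),(32,150,255))&R
    b=cv2.morphologyEx(b,cv2.MORPH_OPEN,np.ones((5,5)));d=cv2.morphologyEx(cv2.morphologyEx(d,cv2.MORPH_CLOSE,np.ones((3,3))),cv2.MORPH_OPEN,np.ones((5,5)))
    Q[n]=quad(b),quad(d);print(n,Q[n][0].round(1).tolist(),Q[n][1].round(1).tolist())
    v=p.copy();v[b>0]=v[b>0]//2+(0,0,127);v[d>0]=v[d>0]//2+(0,127,0)
    v=v.astype(np.uint8)
    for q in Q[n]:cv2.polylines(v,[q.round().astype(int)],True,(255,0,0),1)
    cv2.imwrite(f'pics/m_{n}.png',v[y0-10:y1+10,x0-20:x1+20])
    for q,z in zip(Q[n],(.045,.026)):
        w=onplane(n,q,z);print(w.round(4).tolist(),w.mean(0).round(4),np.linalg.norm(w-np.roll(w,-1,0),axis=1).round(4))
a,b=cv2.imread('pics/m_top.png'),cv2.imread('pics/m_scene.png');H=max(a.shape[0],b.shape[0])
f=lambda i:cv2.copyMakeBorder(i,0,H-i.shape[0],0,0,cv2.BORDER_CONSTANT)
v=np.hstack([f(a),f(b)]);cv2.imwrite('pics/m1.png',cv2.resize(v,None,fx=1.7,fy=1.7))
E
```

```text
top [[220.5, 272.5], [231.7, 312.3], [190.8, 324.5], [181.2, 283.9]] [[337.1, 231.6], [350.5, 313.3], [177.6, 346.9], [166.3, 264.0]]
[[0.5408, -0.2073, 0.045], [0.4816, -0.226, 0.045], [0.4633, -0.1662, 0.045], [0.5234, -0.1491, 0.045]] [ 0.5023 -0.1871  0.045 ] [0.0621 0.0626 0.0625 0.0608]
[[0.6081, -0.3822, 0.026], [0.4822, -0.4017, 0.026], [0.4312, -0.1435, 0.026], [0.5569, -0.1199, 0.026]] [ 0.5196 -0.2618  0.026 ] [0.1275 0.2632 0.1278 0.2673]
scene [[272.3, 294.3], [302.7, 313.6], [278.1, 342.4], [247.2, 321.4]] [[329.6, 227.8], [384.9, 265.1], [278.5, 371.5], [223.0, 322.8]]
[[0.5414, -0.2115, 0.045], [0.4811, -0.2295, 0.045], [0.4627, -0.1693, 0.045], [0.5231, -0.1513, 0.045]] [ 0.5021 -0.1904  0.045 ] [0.063  0.063  0.063  0.0629]
[[0.6102, -0.3854, 0.026], [0.4814, -0.4089, 0.026], [0.4307, -0.1461, 0.026], [0.5558, -0.122, 0.026]] [ 0.5195 -0.2656  0.026 ] [0.1309 0.2677 0.1274 0.2689]
```

View pics/m1.png

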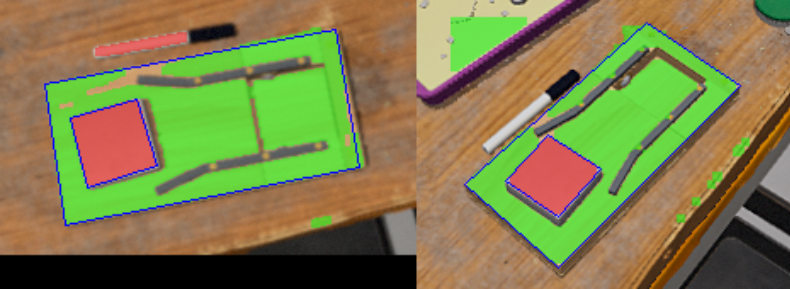

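The overlay shows clean fits of the block top (red) and deck (green) in both views. I'll triangulate the heights and check for tall obstacles along my path (the grey bundle at the left edge of both views).

```bash
python3 - <<'E'
from h import *
B=tri("top",[[220.5,272.5],[231.7,312.3],[190.8,324.5],[181.2,283.9]],"scene",[[272.3,294.3],[302.7,313.6],[278.1,342.4],[247.2,321.4]])
D=tri("top",[[337.1,231.6],[350.5,313.3],[177.6,346.9],[166.3,264.0]],"scene",[[329.6,227.8],[384.9,265.1],[278.5,371.5],[223.0,322.8]])
print(B.round(4),D.round(4),B.mean(0),D.mean(0))
for n,pts in (("top",[(20,280),(45,380),(10,200),(85,60),(75,275),(20,60)]),("scene",[(60,310),(120,400),(20,270),(90,120),(20,440),(35,190)])):
    d=np.load(f'pics/{n}0.npy');o,r=rays(n,pts);print(n,[(o+r[i]*d[y,x]).round(3).tolist() for i,(x,y) in enumerate(pts)])
E
```

```text
[[ 0.539  -0.2092  0.0506  0.0023]
 [ 0.4802 -0.2275  0.049   0.0026]
 [ 0.4622 -0.1678  0.0484  0.0025]
 [ 0.5225 -0.1503  0.0474  0.0016]] [[ 6.067e-01 -3.822e-01  3.150e-02  5.000e-04]
 [ 4.794e-01 -4.027e-01  3.420e-02  4.900e-03]
 [ 4.304e-01 -1.449e-01  2.890e-02  2.200e-03]
 [ 5.558e-01 -1.211e-01  2.770e-02  2.300e-03]] [ 0.50096652 -0.18866448  0.04883744  0.00226611] [ 0.51806313 -0.26272715  0.03056567  0.00247228]
top [[0.523, 0.082, 0.08], [0.38, 0.04, 0.06], [0.623, 0.07, 0.152], [0.734, -0.093, 0.321], [0.531, -0.001, 0.08], [0.876, 0.123, 0.086]]
scene [[0.629, 0.074, 0.162], [0.509, 0.067, 0.072], [0.671, 0.091, 0.223], [0.739, -0.081, 0.343], [0.567, 0.231, 0.024], [0.81, 0.029, 0.226]]
```

```bash
python3 -m handwheel --help 2>&1 | head; python3 - <<'E'
from h import *
R=cv2.Rodrigues(np.float64(ctrl.get_obs()['tool_rot']))[0];print(R.round(3),(R.T@(np.array([.515,-.24,.22])-ctrl.get_obs()['tool_pos'])).round(4)*1000)
E
```

```text
invalid input: not JSON, or not a number
[[-0.925  0.38  -0.001]
 [ 0.38   0.925 -0.002]
 [ 0.    -0.002 -1.   ]] [-567.6 -650.7   11.3]
```

```bash
python3 -m handwheel '[{"tx":-24,"ty":-27,"tz":-3},{"tx":-24,"ty":-27,"tz":-3},{"tx":-24,"ty":-27,"tz":-3},{"tx":-24,"ty":-27,"tz":-3},{"tx":-24,"ty":-27,"tz":-3},{"tx":-24,"ty":-27},{"tx":-24,"ty":-27},{"tx":-24,"ty":-27},{"tx":-24,"ty":-27},{"tx":-24,"ty":-27},{"tx":-24,"ty":-27},{"tx":-24,"ty":-27}]' 30
python3 -m handwheel '[{"tx":-24,"ty":-27},{"tx":-24,"ty":-27},{"tx":-24,"ty":-27},{"tx":-24,"ty":-27},{"tx":-24,"ty":-27},{"tx":-24,"ty":-27},{"tx":-24,"ty":-27},{"tx":-24,"ty":-27},{"tx":-24,"ty":-27,"tz":3},{"tx":-24,"ty":-27,"tz":3},{"tx":-24,"ty":-27,"tz":3},{"tx":-24,"ty":-27,"tz":3}]'
python3 -m handwheel '[{"roll":0.123},{"roll":0.123},{"roll":0.123},{"roll":0.123},{"roll":0.123},{"roll":0.123},{"roll":0.123},{"roll":0.122},{}]'
```

```text
$[0]: bad value
$[0]: bad value
$[0]: bad value
```

```bash
python3 -m handwheel '[{"tx":-24,"ty":-27,"tz":-3,"roll":0}]' 30; python3 -m handwheel '[{"tx":-24.0,"ty":-27.0,"tz":-3.0,"roll":0.0}]' 30;  python3 -c "from station import ctrl;print(ctrl.get_obs()['t'])"
```

```text
t: 0.18
tool_pos: [0.2478, 0.5459, 0.2321]
tool_rot: [-0.602, -3.081, 0.002]
contact_force: [-0.5, -0.7, -0.8]
opening: 0.0757
grip_force: 0.0
t: 0.27
tool_pos: [0.2607, 0.5094, 0.2358]
tool_rot: [-0.604, -3.082, 0.004]
contact_force: [1.1, -0.5, 1.2]
opening: 0.0639
grip_force: 0.0
0.2667
```

```bash
python3 -m handwheel '[{"tx":-24,"ty":-27,"tz":-3,"roll":0},{"tx":-24,"ty":-27,"tz":-3,"roll":0},{"tx":-24,"ty":-27,"tz":-3,"roll":0},{"tx":-24,"ty":-27,"tz":0,"roll":0},{"tx":-24,"ty":-27,"tz":0,"roll":0},{"tx":-24,"ty":-27,"tz":0,"roll":0},{"tx":-24,"ty":-27,"tz":0,"roll":0},{"tx":-24,"ty":-27,"tz":0,"roll":0},{"tx":-24,"ty":-27,"tz":0,"roll":0},{"tx":-24,"ty":-27,"tz":0,"roll":0},{"tx":-24,"ty":-27,"tz":0,"roll":0}]'
python3 -m handwheel '[{"tx":-24,"ty":-27,"tz":0,"roll":0},{"tx":-24,"ty":-27,"tz":0,"roll":0},{"tx":-24,"ty":-27,"tz":0,"roll":0},{"tx":-24,"ty":-27,"tz":0,"roll":0},{"tx":-24,"ty":-27,"tz":0,"roll":0},{"tx":-24,"ty":-27,"tz":0,"roll":0},{"tx":-24,"ty":-27,"tz":0,"roll":0},{"tx":-24,"ty":-27,"tz":3,"roll":0},{"tx":-24,"ty":-27,"tz":3,"roll":0},{"tx":-24,"ty":-27,"tz":3,"roll":0},{"tx":-24,"ty":-27,"tz":3,"roll":0}]'
python3 -m handwheel '[{"tx":0,"ty":0,"tz":0,"roll":0.123},{"tx":0,"ty":0,"tz":0,"roll":0.123},{"tx":0,"ty":0,"tz":0,"roll":0.123},{"tx":0,"ty":0,"tz":0,"roll":0.123},{"tx":0,"ty":0,"tz":0,"roll":0.123},{"tx":0,"ty":0,"tz":0,"roll":0.123},{"tx":0,"ty":0,"tz":0,"roll":0.123},{"tx":0,"ty":0,"tz":0,"roll":0.122},{"tx":0,"ty":0,"tz":0,"roll":0}]'
```

```text
t: 1.18
tool_pos: [0.3926, 0.1332, 0.246]
tool_rot: [0.608, 3.082, 0.0]
contact_force: [0.7, 0.2, 0.0]
opening: 0.0299
grip_force: 0.0
t: 2.1
tool_pos: [0.524, -0.2419, 0.2335]
tool_rot: [-0.609, -3.081, -0.001]
contact_force: [0.5, 0.8, 0.7]
opening: 0.0299
grip_force: 0.0
t: 2.85
tool_pos: [0.5237, -0.24, 0.2337]
tool_rot: [-1.993, -2.427, 0.0]
contact_force: [0.2, 0.1, 0.3]
opening: 0.0299
grip_force: 0.0
```

```bash
python3 - <<'E'
from h import *
p,_=optics.get_image("wrist");cv2.imwrite('pics/w0.png',p[:,:,::-1])
E
```

```text
(no output)
```

View pics/w0.png

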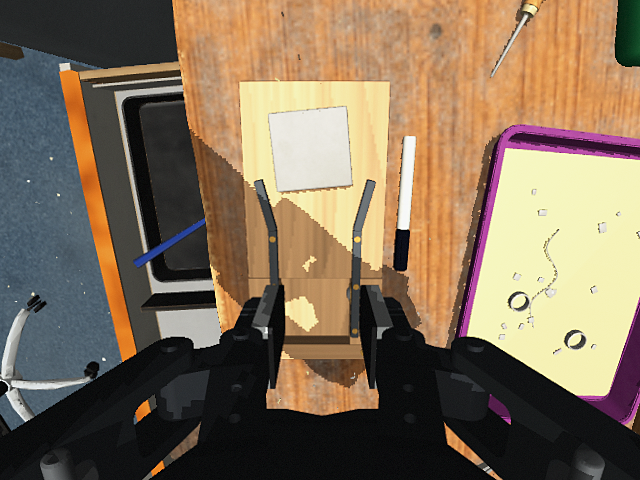

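The wrist view shows the block at (270–352, 107–191), turned slightly, with the fence mouth below it at (258–372, 180) and the recess edge at row 278. Now I'll measure the block and fences from here.

```bash
python3 - <<'E'
from h import *
p=cv2.imread('pics/w0.png');h=cv2.cvtColor(cv2.GaussianBlur(p,(3,3),0),cv2.COLOR_BGR2HSV)
R=np.zeros(h.shape[:2],np.uint8);R[70:205,232:393]=255
b=cv2.morphologyEx(cv2.inRange(h,(0,0,150),(180,50,255))&R,cv2.MORPH_OPEN,np.ones((5,5)))
q=quad(b);w=onplane("wrist",q,.045);print(q.round(1).tolist(),w.round(4).tolist(),w.mean(0).round(4))
# block height, wrist against top camera: per-corner triangulation
t=np.array([[220.5,272.5],[231.7,312.3],[190.8,324.5],[181.2,283.9]]);tw=onplane("top",t,.045)
i=[np.argmin(np.linalg.norm(tw[k]-w,axis=1)) for k in range(4)];print(tri("top",t,"wrist",q[i]).round(4))
# parallel fences: dark pixels, rows 240..280
d=cv2.inRange(h,(0,0,0),(180,255,110))
R[:]=0;R[238:282,240:385]=255;d&=R
for x0,x1,z in ((262,292,.034),(340,372,.034)):
    m=d.copy();m[:,:x0]=0;m[:,x1:]=0;L=[];Rr=[]
    for y in range(240,281,4):
        c=np.where(m[y])[0]
        if len(c):L.append((c[0],y));Rr.append((c[-1]+1,y))
    print('fence',L[:2],L[-1],Rr[:2],Rr[-1])
    for S in (L,Rr):W=onplane("wrist",S,z);v=np.polyfit(W[:,1],W[:,0],1);print(W[[0,-1]].round(4).tolist(),'dx/dy',v[0].round(4))
# side and near edges of the deck
d=cv2.inRange(h,(17,40,150),(34,160,255));R[:]=0;R[84:180,236:395]=255
L=[];Rr=[]
for y in range(90,176,6):
    c=np.where((d|b)[y,236:395]&255)[0]+236;L.append((c[0],y));Rr.append((c[-1]+1,y))
for S in (L,Rr):W=onplane("wrist",S,.026);print('side',np.array(S)[[0,7,-1]].tolist(),W[[0,7,-1]].round(4).tolist(),np.polyfit(W[:,1],W[:,0],1)[0].round(4))
T=[(x,70+np.argmax(d[70:100,x]>0)) for x in range(250,385,15)];W=onplane("wrist",T,.026);print('near',T,W[[0,-1]].round(4).tolist())
# recess near edge: dark line around row 278
g=p[:,:,2].astype(int);E=[(x,270+np.argmin(g[270:286,x])) for x in range(290,346,6)];W=onplane("wrist",E,.026);print('lip',E,W.mean(0).round(4))
E
```

```text
[[345.6, 106.1], [351.4, 184.0], [277.2, 190.9], [267.6, 113.5]] [[0.5257, -0.1511, 0.045], [0.5442, -0.2125, 0.045], [0.4829, -0.2311, 0.045], [0.464, -0.1695, 0.045]] [ 0.5042 -0.1911  0.045 ]
[[ 0.5406 -0.2104  0.0597  0.0044]
 [ 0.4822 -0.2284  0.0554  0.0036]
 [ 0.4639 -0.1686  0.0512  0.0028]
 [ 0.5243 -0.1506  0.0481  0.0029]]
fence [(np.int64(275), 240), (np.int64(269), 244)] (np.int64(270), 280) [(np.int64(278), 240), (np.int64(278), 244)] (np.int64(281), 280)
[[0.4876, -0.2782, 0.034], [0.4896, -0.318, 0.034]] dx/dy -0.1315
[[0.4904, -0.2776, 0.034], [0.4998, -0.3159, 0.034]] dx/dy -0.2288
fence [(np.int64(353), 244), (np.int64(353), 248)] (np.int64(350), 280) [(np.int64(354), 244), (np.int64(354), 248)] (np.int64(360), 280)
[[0.5589, -0.2675, 0.034], [0.564, -0.3028, 0.034]] dx/dy -0.1677
[[0.5598, -0.2673, 0.034], [0.5733, -0.3009, 0.034]] dx/dy -0.4568
side [[239, 90], [241, 132], [243, 174]] [[0.4338, -0.1548, 0.026], [0.4409, -0.1892, 0.026], [0.4482, -0.2253, 0.026]] -0.201
side [[390, 90], [388, 132], [386, 174]] [[0.561, -0.129, 0.026], [0.5676, -0.1634, 0.026], [0.5747, -0.1995, 0.026]] -0.1999
near [(250, np.int64(81)), (265, np.int64(81)), (280, np.int64(81)), (295, np.int64(81)), (310, np.int64(81)), (325, np.int64(81)), (340, np.int64(81)), (355, np.int64(81)), (370, np.int64(81))] [[0.442, -0.1457, 0.026], [0.5425, -0.1254, 0.026]]
lip [(290, np.int64(278)), (296, np.int64(278)), (302, np.int64(278)), (308, np.int64(272)), (314, np.int64(275)), (320, np.int64(277)), (326, np.int64(277)), (332, np.int64(278)), (338, np.int64(278)), (344, np.int64(270))] [ 0.533  -0.3082  0.026 ]
```

```bash
python3 -m handwheel '[{"tx":28,"ty":-2,"tz":0,"roll":0},{"tx":28,"ty":-2,"tz":0,"roll":0},{"tx":28,"ty":-2,"tz":0,"roll":0},{"tx":29,"ty":-1,"tz":0,"roll":0},{"tx":0,"ty":0,"tz":30,"roll":0},{"tx":0,"ty":0,"tz":30,"roll":0},{"tx":0,"ty":0,"tz":30,"roll":0},{"tx":0,"ty":0,"tz":30,"roll":0},{"tx":0,"ty":0,"tz":25,"roll":0},{"tx":0,"ty":0,"tz":0,"roll":0}]' 20 60
```

```text
t: 3.73
tool_pos: [0.4905, -0.1289, 0.083]
tool_rot: [-1.98, -2.424, 0.005]
contact_force: [-1.8, 0.3, -0.4]
opening: 0.0197
grip_force: 0.0
```

```bash
python3 -m handwheel '[{"tx":0,"ty":0,"tz":15,"roll":0},{"tx":0,"ty":0,"tz":15,"roll":0},{"tx":0,"ty":0,"tz":15,"roll":0},{"tx":0,"ty":0,"tz":5,"roll":0},{"tx":0,"ty":0,"tz":0,"roll":0},{"tx":0,"ty":0,"tz":0,"roll":0}]'; python3 - <<'E'
from h import *
p,_=optics.get_image("wrist");cv2.imwrite('pics/w1.png',p[:,:,::-1])
o=ctrl.get_obs();d=o['tool_pos'][:2]-np.array([.5255,-.2819]);print('s,t',d@[.1966,-.9805],d@[.9805,.1966])
E
```

```text
t: 4.23
tool_pos: [0.4956, -0.131, 0.0405]
tool_rot: [1.989, 2.43, 0.001]
contact_force: [-0.5, 1.1, 0.4]
opening: 0.0198
grip_force: 0.0
s,t -0.15357988656033097 0.0006547073256614979
```

View pics/w1.png

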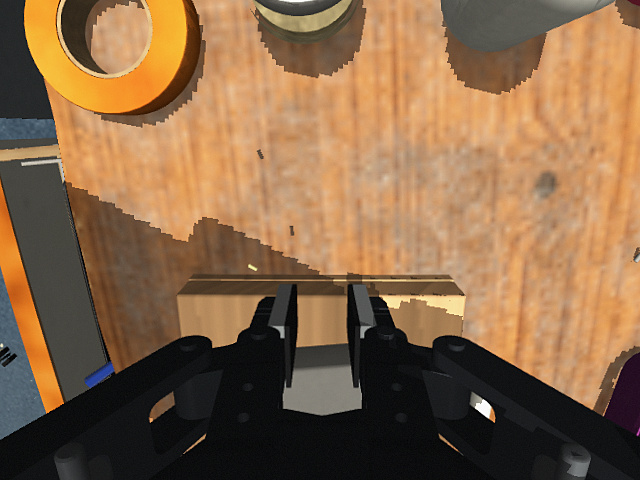

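The near edge of the board spans columns 180–465 and the fingers straddle 322, so they are centred behind the block (its back edge is at row ~345). I'll lower slightly and push.

```bash
python3 -m handwheel '[{"tx":0,"ty":0,"tz":5,"roll":0},{"tx":0,"ty":0,"tz":0,"roll":0},{"tx":-5,"ty":0,"tz":0,"roll":0},{"tx":-5,"ty":0,"tz":0,"roll":0},{"tx":-5,"ty":0,"tz":0,"roll":0},{"tx":-5,"ty":0,"tz":0,"roll":0},{"tx":-5,"ty":0,"tz":0,"roll":0},{"tx":-5,"ty":0,"tz":0,"roll":0},{"tx":-5,"ty":0,"tz":0,"roll":0},{"tx":-5,"ty":0,"tz":0,"roll":0}]'
python3 -m handwheel '[{"tx":-5,"ty":0,"tz":0,"roll":0},{"tx":-5,"ty":0,"tz":0,"roll":0},{"tx":-5,"ty":0,"tz":0,"roll":0},{"tx":-5,"ty":0,"tz":0,"roll":0},{"tx":-5,"ty":0,"tz":0,"roll":0},{"tx":-5,"ty":0,"tz":0,"roll":0},{"tx":-5,"ty":0,"tz":0,"roll":0},{"tx":-5,"ty":0,"tz":0,"roll":0}]'
python3 - <<'E'
from h import *
p,_=optics.get_image("top");cv2.imwrite('pics/t1.png',cv2.resize(p[215:360,150:380,::-1],None,fx=3,fy=3))
E
```

```text
t: 5.12
tool_pos: [0.5028, -0.1692, 0.0345]
tool_rot: [-1.99, -2.427, -0.003]
contact_force: [-1.6, 6.8, 4.2]
opening: 0.0199
grip_force: 3.5
t: 5.78
tool_pos: [0.5125, -0.2068, 0.0346]
tool_rot: [-1.991, -2.429, -0.012]
contact_force: [5.1, 12.6, 2.0]
opening: 0.0201
grip_force: 5.3
```

View pics/t1.png

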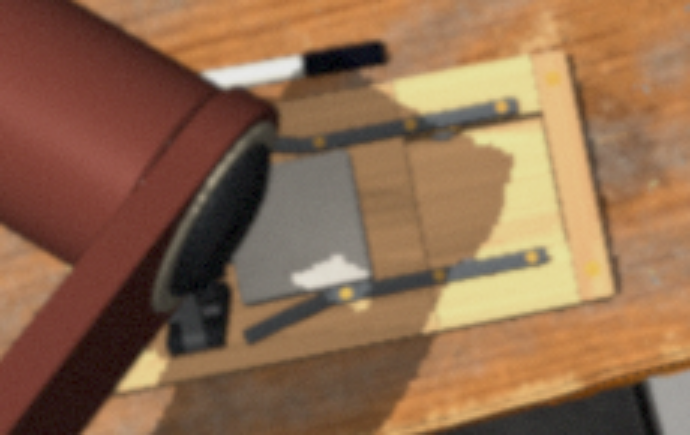

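The crop shows the block squared up at (240–370, 150–300), its front just inside the parallel fences and close to the lower one. I'll keep pushing.

```bash
python3 -m handwheel '[{"tx":-4,"ty":0,"tz":0,"roll":0},{"tx":-4,"ty":0,"tz":0,"roll":0},{"tx":-4,"ty":0,"tz":0,"roll":0},{"tx":-4,"ty":0,"tz":0,"roll":0},{"tx":-4,"ty":0,"tz":0,"roll":0},{"tx":-4,"ty":0,"tz":0,"roll":0},{"tx":-4,"ty":0,"tz":0,"roll":0}]'
python3 -m handwheel '[{"tx":-4,"ty":0,"tz":0,"roll":0},{"tx":-4,"ty":0,"tz":0,"roll":0},{"tx":-4,"ty":0,"tz":0,"roll":0},{"tx":-4,"ty":0,"tz":0,"roll":0},{"tx":-4,"ty":0,"tz":0,"roll":0},{"tx":-4,"ty":0,"tz":0,"roll":0},{"tx":-4,"ty":0,"tz":0,"roll":0}]'
python3 - <<'E'
from h import *
o=ctrl.get_obs();d=o['tool_pos'][:2]-np.array([.5255,-.2819]);print('s,t',d@[.1966,-.9805],d@[.9805,.1966])
E
```

```text
t: 6.42
tool_pos: [0.5178, -0.2343, 0.0348]
tool_rot: [-1.991, -2.428, -0.01]
contact_force: [3.7, 10.6, 3.5]
opening: 0.0202
grip_force: 5.1
t: 7.0
tool_pos: [0.5232, -0.2616, 0.0348]
tool_rot: [-1.99, -2.428, -0.01]
contact_force: [4.3, 12.9, 4.6]
opening: 0.0201
grip_force: 5.6
s,t -0.020348424913020965 0.0017542950674049407
```

```bash
python3 -m handwheel '[{"tx":-4,"ty":0,"tz":0,"roll":0},{"tx":-4,"ty":0,"tz":0,"roll":0},{"tx":-4,"ty":0,"tz":0,"roll":0},{"tx":-4,"ty":0,"tz":0,"roll":0},{"tx":-4,"ty":0,"tz":0,"roll":0},{"tx":-4,"ty":0,"tz":0,"roll":0}]'
python3 -m handwheel '[{"tx":-3,"ty":0,"tz":0,"roll":0},{"tx":-3,"ty":0,"tz":0,"roll":0},{"tx":-3,"ty":0,"tz":0,"roll":0},{"tx":-3,"ty":0,"tz":0,"roll":0}]'
python3 - <<'E'
from h import *
o=ctrl.get_obs();d=o['tool_pos'][:2]-np.array([.5255,-.2819]);print('s,t',d@[.1966,-.9805],d@[.9805,.1966])
p,_=optics.get_image("scene");cv2.imwrite('pics/s1.png',cv2.resize(p[215:385,210:410,::-1],None,fx=3,fy=3))
E
```

```text
t: 7.5
tool_pos: [0.5274, -0.2875, 0.0353]
tool_rot: [1.99, 2.43, 0.002]
contact_force: [2.2, 6.2, 3.9]
opening: 0.0202
grip_force: 3.2
t: 7.83
tool_pos: [0.529, -0.299, 0.0339]
tool_rot: [-1.991, -2.429, -0.003]
contact_force: [0.6, 4.7, -0.0]
opening: 0.0202
grip_force: 1.8
s,t 0.017465053330645634 8.193955261988338e-05
```

View pics/s1.png

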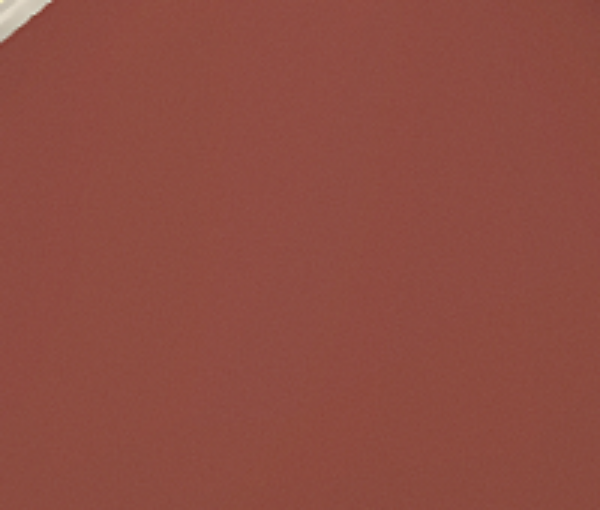

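The scene view is blocked by the arm. I'll feel for the far wall by force instead.

```bash
for i in 1; do python3 -m handwheel '[{"tx":-2,"ty":0,"tz":0,"roll":0},{"tx":-2,"ty":0,"tz":0,"roll":0},{"tx":0,"ty":0,"tz":0,"roll":0}]'|sed -n 2,4p; done
python3 -m handwheel '[{"tx":-2,"ty":0,"tz":0,"roll":0},{"tx":0,"ty":0,"tz":0,"roll":0}]'|sed -n 2,4p
python3 -m handwheel '[{"tx":-2,"ty":0,"tz":0,"roll":0},{"tx":0,"ty":0,"tz":0,"roll":0}]'|sed -n 2,4p
```

```text
tool_pos: [0.5294, -0.3039, 0.0341]
tool_rot: [1.991, 2.43, -0.001]
contact_force: [0.5, 1.1, -0.7]
tool_pos: [0.5297, -0.3055, 0.0341]
tool_rot: [-1.991, -2.43, 0.0]
contact_force: [1.0, 2.7, 0.7]
tool_pos: [0.5298, -0.3057, 0.0337]
tool_rot: [-1.989, -2.427, -0.003]
contact_force: [-0.2, 7.7, 0.3]
```

```bash
python3 -m handwheel '[{"tx":-1,"ty":0,"tz":0,"roll":0},{"tx":0,"ty":0,"tz":0,"roll":0}]'|sed -n 2,4p
python3 -m handwheel '[{"tx":-1,"ty":0,"tz":0,"roll":0},{"tx":0,"ty":0,"tz":0,"roll":0}]'|sed -n 2,4p
```

```text
tool_pos: [0.5299, -0.3058, 0.0336]
tool_rot: [-1.988, -2.426, -0.004]
contact_force: [-0.2, 9.5, 2.9]
tool_pos: [0.5299, -0.3058, 0.0334]
tool_rot: [-1.987, -2.425, -0.006]
contact_force: [-1.0, 11.8, 3.9]
```

The tool stalled at s ≈ 24 mm with force rising, so the block is against the far wall. I'll back off, rise, move over the near half and come down.

```bash
python3 -m handwheel '[{"tx":8,"ty":0,"tz":0,"roll":0},{"tx":8,"ty":0,"tz":0,"roll":0},{"tx":0,"ty":0,"tz":-15,"roll":0},{"tx":0,"ty":0,"tz":-20,"roll":0},{"tx":0,"ty":0,"tz":0,"roll":0},{"tx":0,"ty":0,"tz":0,"roll":0}]'
python3 - <<'E'
from h import *
o=ctrl.get_obs();d=o['tool_pos'][:2]-np.array([.5255,-.2819]);print('s,t',d@[.1966,-.9805],d@[.9805,.1966])
E
```

```text
t: 9.3
tool_pos: [0.5287, -0.2946, 0.0711]
tool_rot: [1.988, 2.427, -0.001]
contact_force: [0.1, 1.2, -0.3]
opening: 0.0199
grip_force: 0.0
s,t 0.013108801368828115 0.000590882498090244
```

```bash
python3 -m handwheel '[{"tx":-12,"ty":0,"tz":0,"roll":0},{"tx":-12,"ty":0,"tz":0,"roll":0},{"tx":-12,"ty":0,"tz":0,"roll":0},{"tx":0,"ty":0,"tz":0,"roll":0},{"tx":0,"ty":0,"tz":8,"roll":0},{"tx":0,"ty":0,"tz":8,"roll":0},{"tx":0,"ty":0,"tz":2,"roll":0},{"tx":0,"ty":0,"tz":0,"roll":0}]'|sed -n 1,4p
python3 -m handwheel '[{"tx":0,"ty":0,"tz":2,"roll":0},{"tx":0,"ty":0,"tz":2,"roll":0},{"tx":0,"ty":0,"tz":2,"roll":0},{"tx":0,"ty":0,"tz":2,"roll":0},{"tx":0,"ty":0,"tz":0,"roll":0}]'|sed -n 1,4p
python3 -m handwheel '[{"tx":0,"ty":0,"tz":1,"roll":0},{"tx":0,"ty":0,"tz":1,"roll":0},{"tx":0,"ty":0,"tz":1,"roll":0},{"tx":0,"ty":0,"tz":0,"roll":0}]'|sed -n 1,4p
```

```text
t: 9.97
tool_pos: [0.5335, -0.3276, 0.0491]
tool_rot: [-1.988, -2.427, 0.0]
contact_force: [-1.1, 0.1, -0.4]
t: 10.38
tool_pos: [0.5345, -0.3286, 0.0429]
tool_rot: [-1.991, -2.43, 0.0]
contact_force: [-0.2, -0.1, 0.3]
t: 10.72
tool_pos: [0.5349, -0.3289, 0.041]
tool_rot: [1.991, 2.43, 0.0]
contact_force: [-1.9, 1.8, 3.3]
```

Contact at z ≈ 0.041 (about 15 mm above the deck, as expected). Pressing on.

```bash
python3 -m handwheel '[{"tx":0,"ty":0,"tz":1.5,"roll":0},{"tx":0,"ty":0,"tz":1.5,"roll":0},{"tx":0,"ty":0,"tz":0,"roll":0}]'|sed -n 1,4p
python3 -m handwheel '[{"tx":0,"ty":0,"tz":1.5,"roll":0},{"tx":0,"ty":0,"tz":1.5,"roll":0},{"tx":0,"ty":0,"tz":0,"roll":0}]'|sed -n 1,4p
python3 -m handwheel '[{"tx":0,"ty":0,"tz":1.5,"roll":0},{"tx":0,"ty":0,"tz":1.5,"roll":0},{"tx":0,"ty":0,"tz":0,"roll":0}]'|sed -n 1,4p
```

```text
t: 10.97
tool_pos: [0.5353, -0.3291, 0.0391]
tool_rot: [1.99, 2.43, 0.0]
contact_force: [-1.4, 2.8, 7.3]
t: 11.22
tool_pos: [0.5356, -0.3288, 0.0357]
tool_rot: [1.99, 2.429, 0.002]
contact_force: [0.4, 2.5, 3.7]
t: 11.47
tool_pos: [0.5351, -0.3286, 0.0315]
tool_rot: [1.991, 2.43, 0.001]
contact_force: [0.5, 2.2, 2.2]
```

```bash
python3 -m handwheel '[{"tx":0,"ty":0,"tz":1.5,"roll":0},{"tx":0,"ty":0,"tz":1.5,"roll":0},{"tx":0,"ty":0,"tz":0,"roll":0}]'|sed -n 1,4p
python3 -m handwheel '[{"tx":0,"ty":0,"tz":1.5,"roll":0},{"tx":0,"ty":0,"tz":1.5,"roll":0},{"tx":0,"ty":0,"tz":0,"roll":0}]'|sed -n 1,4p
python3 -m handwheel '[{"tx":0,"ty":0,"tz":1,"roll":0},{"tx":0,"ty":0,"tz":1,"roll":0},{"tx":0,"ty":0,"tz":0,"roll":0}]'|sed -n 1,4p
```

```text
t: 11.72
tool_pos: [0.5348, -0.3286, 0.0282]
tool_rot: [1.991, 2.43, 0.001]
contact_force: [0.7, 1.3, 1.4]
t: 11.97
tool_pos: [0.5349, -0.3286, 0.0262]
tool_rot: [-1.991, -2.43, -0.001]
contact_force: [-2.0, 4.2, 7.8]
t: 12.22
tool_pos: [0.5349, -0.3286, 0.0261]
tool_rot: [-1.99, -2.429, -0.0]
contact_force: [-6.0, 8.1, 18.8]
```

It bottomed out hard at z = 0.026, which is flush. I'll retreat and inspect with the wrist camera.

```bash
python3 -m handwheel '[{"tx":0,"ty":0,"tz":-15,"roll":0},{"tx":0,"ty":0,"tz":-30,"roll":0},{"tx":0,"ty":0,"tz":-30,"roll":0},{"tx":20,"ty":0,"tz":-30,"roll":0},{"tx":30,"ty":0,"tz":-30,"roll":0},{"tx":30,"ty":0,"tz":-30,"roll":0},{"tx":0,"ty":0,"tz":0,"roll":0},{"tx":0,"ty":0,"tz":0,"roll":0}]'
python3 - <<'E'
from h import *
p,d=optics.get_image("wrist");cv2.imwrite('pics/w2.png',p[:,:,::-1]);np.save('pics/w2.npy',d)
E
```

```text
t: 12.88
tool_pos: [0.5202, -0.2515, 0.1901]
tool_rot: [1.985, 2.427, -0.0]
contact_force: [-0.5, 0.4, -0.4]
opening: 0.0199
grip_force: 0.0
```

View pics/w2.png

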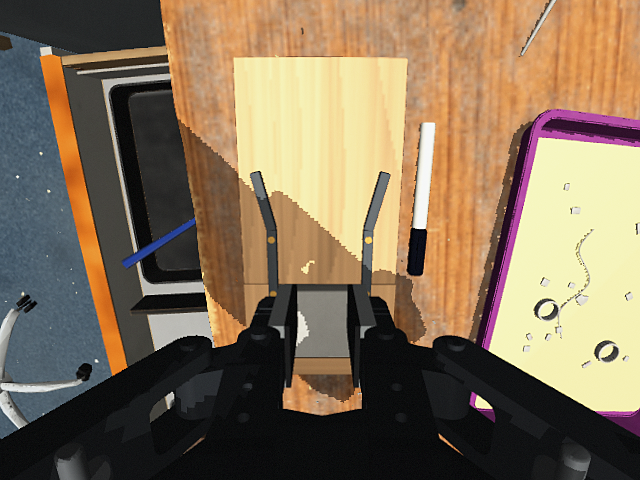

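The wrist view shows the block (280–360, 285–358) filling the recess, with the marker undisturbed. I'll check level and flushness numerically from the depth image.

```bash
python3 - <<'E'
from h import *
d=np.load('pics/w2.npy')
def P(x0,x1,y0,y1):
    px=np.array([(x,y) for y in range(y0,y1,2) for x in range(x0,x1,2)]);o,r=rays("wrist",px);z=d[px[:,1],px[:,0]];k=z>0
    W=(o+r*z[:,None])[k];A=np.c_[W[:,:2]-W[:,:2].mean(0),np.ones(len(W))];c=np.linalg.lstsq(A,W[:,2],rcond=None)[0];return len(W),c.round(4),np.std(W[:,2]-A@c).round(4)
print('deck',P(285,355,215,278));print('block near',P(302,342,291,318));print('block',P(302,342,291,354));print('block left',P(302,315,291,350),'right',P(328,342,291,350))
E
```

```text
deck (1118, array([-0.0035,  0.0055,  0.0239]), np.float64(0.0007))
block near (280, array([-0.0059, -0.003 ,  0.0237]), np.float64(0.0007))
block (638, array([-0.0063,  0.0049,  0.0235]), np.float64(0.0007))
block left (210, array([-0.0115,  0.0048,  0.0236]), np.float64(0.0007)) right (210, array([0.0067, 0.0086, 0.0235]), np.float64(0.0007))
```

The block is level with the deck (same tilt to within 0.005 rad) and flush to within 0.5 mm. Handing in.

```bash
python3 -c "from station import ctrl;print(ctrl.finish_job())"
```

```text
the job is handed in; nothing more can be done
None
```

The steel block is fully home in the recess, level and flush with the deck to within about 0.5 mm by the wrist depth image; the arm is clear, the marker was undisturbed in the last view, the tin was not re-imaged but the arm never went near it, and the job was handed in at about 13 s.

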